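# Fit the sign and hold it up at the mark

### The job

Take the narrower of the two white sign panels out of the oak rack, slide it down fully into the slot on the telescoping sign stand and let go of it. Then pull the stand's sprung mast up by its oak grip until the steel pointer is level with the brass mark on the gauge, and finish while holding it there, still, so that a colleague can lock the collar. Leave the wider panel, the mark and the goods around alone.

Things in the scene. Friction and masses are not known exactly. Their poses are not given: they have to be found in the camera images.
- stand: Telescoping sign stand, fixed to the table: oak base 100 x 190 x 14 mm, upright steel tube (22 mm across, top at z = 94 mm). Origin on the tube's axis at table level; x away from the robot at yaw 0, y left, z up. An aluminium gauge strip (16 x 4 mm, top at z = 132 mm) stands on the base at y = +64 mm and carries the mark clip.
- mast: Sprung mast of the stand: slides straight up out of the tube, 0 to 90 mm, without turning; starts fully down, its frame then being the stand's. Spring: 4 N when down, 80 N/m more as it rises; mast 0.22 kg: 10 to 14 N to hold, falls back if let go. Carries the pull grip, the slotted oak channel (110 x 30 mm, z = 100 to 134 mm) at y = -95 mm and, on the +y side, the pointer.
- grip (a point): Centre of the pull grip (28 x 40 x 38 mm, faces along the mast's x and y), at [0, 0, 176] mm in the mast's frame; axes as the mast's.
- slot (a point): Centre of the floor of the panel slot in the mast's oak channel, at [0, -95, 106] mm in the mast's frame; axes as the mast's. The slot opens upwards; it is 87 mm long in y, 11.5 mm wide in x, 18 mm deep, with lips above that flare by about 5 mm on every side and end 28 mm over the floor; its ends are closed.
- pointer (a point): Tip of the steel pointer tooth on the mast, at [0, 46, 30] mm in the mast's frame; it rises with the mast.
- mark (a point): Tip of the brass tooth of the mark clip on the gauge strip, at x = 0, y = 46 mm in the stand's frame and 70 to 105 mm above the table (differs from run to run): the pointer tip must be raised to this height. The clip (12 x 22 x 14 mm) is stiff on its strip and stays put.
- rack: Oak rack fixed to the table, 130 x 132 mm, 35 mm high, with two slots for panels along its y axis, at x = -42 and +42 mm, 11 mm wide, 116 mm long, floor 10 mm above the table. Origin at the centre of its underside, x away from the robot at yaw 0.
- narrow_panel: The narrower white sign panel, 80 mm wide (y), 8 mm thick (x), 75 mm tall (z), 60 g, standing in one of the rack's slots (either one). Origin at the centre of its lower edge, z up.
- wide_panel: The wider white sign panel, 110 mm wide, 8 mm thick, 75 mm tall, standing in the other slot; too wide for the stand. Origin at the centre of its lower edge.
- white_canister: Bystander: white lidded canister, 68 mm across, 85 mm tall. Origin at the centre of its underside.
- green_canister: Bystander: green lidded canister, 64 mm across, 75 mm tall. Origin at the centre of its underside.
- price_card_a: Bystander: oak block (22 x 52 x 16 mm) with a price card, 62 mm tall in all, left front. Origin at the centre of its underside.
- price_card_b: Bystander: oak block (22 x 52 x 16 mm) with a price card, 62 mm tall in all, right front. Origin at the centre of its underside.
- flat_pack: Bystander: flat dotted gift pack 89 x 182 x 40 mm, behind the stand. Origin at the centre of its underside.
- striped_pack: Bystander: striped wrapped bar 70 x 189 x 47 mm, behind the stand on the right. Origin at the centre of its underside.
Not all that is in view belongs to the job. Leave any green look-alike of the wide_panel alone.

How it is judged (in metres and radians):
On the way:
1. the narrow panel stands fully down in the stand's slot, let go, with the mast still down (distance between narrow_panel and slot below 0.008 m and angle between the z axis of narrow_panel and the z axis of mast, either way round below 0.15 rad and contact force between the fingers and narrow_panel below 0.3 N and z of mast in the frame of stand below 0.01 m), for 0.2 s.
At the end, for the whole second after the job is handed in: The fingers hold the mast up, still (under 10 mm/s, gripping with over 3 N), with the pointer tip within 6 mm of the height of the mark; nothing else props the mast; the narrow panel stands upright in the slot, its lower edge within 8 mm of the slot floor's centre, not touched by the fingers (distance between narrow_panel and slot below 0.008 m and angle between the z axis of narrow_panel and the z axis of mast, either way round below 0.15 rad and contact force between the fingers and narrow_panel below 0.3 N and z of pointer in the frame of mark between -0.006 and 0.006 m and z of mast in the frame of stand above 0.03 m and linear speed of mast below 0.01 m/s and contact force between the fingers and mast above 3 N and contact force between each of wide_panel, white_canister, green_canister, price_card_a, price_card_b, flat_pack, striped_pack and mast below 0.3 N); the arm keeps its last pose, push and grip.
It fails at once if the wide panel is lifted out or moved by more than 20 mm (distance of wide_panel from where it was at the start of the episode above 0.02 m).
It fails at once if the mark clip is moved by more than 4 mm (distance of mark from where it was at the start of the episode above 0.004 m).
It fails at once if a bystander is pushed by more than 30 mm (distance of any of white_canister, green_canister, price_card_a, price_card_b, flat_pack, striped_pack from where it was at the start of the episode above 0.03 m).
It also fails if it takes over 64 s, if anything falls off the work surface, if the arm or the gripper's body presses on something with over 40 N, if the wrist force passes 120 N, or if a joint passes its speed limit or range.

### The arm

A 7-joint arm with a two-finger parallel gripper is mounted at the origin on a cart in front of the work surface, level with it; the furniture and walls round the work are solid. World frame = base frame: x ahead of the robot, y to its left, z up, the work surface at z = 0. Lengths are in mm, angles in rad, forces in N, time in s.
With the tool pointing down it reaches from about 350 to 900 mm from the base axis. Payload 8.1 kg.
Tool frame: the origin (TCP) lies midway between the tips of the shut fingers; the grasp point (between the pads) lies 19 mm behind it; z points along the fingers, y is the line along which they close (so a half turn about z gives the same grasp; the last joint's range is limited). The gripper opens to 92 mm and grips with 3 to 60 N. Pads are 19 mm wide; open, the fingers measure 130 mm over their backs; the gripper's body (75 mm by 190 mm) begins 47 mm behind the grasp point.
Start: joints at [-1.378, 0.434, 0.025, 1.573, -0.012, 1.134, -0.075], TCP at [182.218, 597.861, 226.742] pointing down, gripper open.
Joint ranges: [-2.62, 2.62], [-0.44, 2.09], [-1.27, 1.32], [0.08, 2.57], [-1.32, 4.46], [0.12, 2], [-2.74, 2.74]. Speed limits (rad/s): [2.22, 2.22, 3.01, 3.01, 3.14, 3.14, 3.14].

### API

Orientations are given as a unit quaternion [x, y, z, w].
In Python, from rig import env, vision, ticket gives the robot as it stands.
- The arm moves only by the tool apply_moves, never from a script. Its argument "steps" is one flat list of numbers, 6 for each row, row after row: the shift along the tool's x, y, z in m, then the turn, a rotation vector about the tool's x, y, z in rad. A call has 1 to 8 rows; each row is the pose to reach, as a shift and turn from the pose commanded when the call began, along the tool's axes at that moment; what a row does not reach only later rows make up. A row lasts 1/12 s, in which the tool goes at most 41.7 mm and 7.16 degrees, less where a joint would pass 70% of its speed; a pose out of reach is approached as far as the arm can. A call with a gripper value outside its range is refused whole. "jaw" is the opening, from 0 (shut) to 1 (fully open), set as the call begins (left out, the last holds). The fingers move at their own pace and stop on an object; "squeeze" is the grip in N (left out, the last holds). Time passes only in rows, so rows that repeat a pose let the fingers close. It gives the time, the measured TCP pose, the force, the opening and the grip force at its end, in the units of the state.
- env.get_state(): the state, without advancing time (a new reading comes with each control period).
- vision.get_image(name): name is "side" or "top"; returns a dict with "img" (420x560x3 uint8, red, green, blue), "fx", "fy", "cx", "cy" (pixels), "distortion" ([k1, k2, p1, p2, k3] as OpenCV has them; the pictures are not rectified), "view" (4x4, takes a point from world to camera coordinates). Camera axes: x right, y down, z forward; pixel columns grow to the right and rows downward; lengths in mm; the calibration is good to about 2 mm. A picture is of the moment at which its call begins. There is no depth.
- ticket.finish_job(): hands the job in; it is judged then, once.
The state is a dict: "t": time; "joints": joint angles; "dq": joint speeds; "joint_torque": joint torques, N m; "ee_pos": TCP position; "eef_rot": TCP orientation; "contact_force": force on the tool from outside, world axes, zero at the start; "torque": the same for the moment, N m; "width": opening from 0.0 (shut) to 1.0 (fully open); "grasp_force": force on a finger pad.
Only numpy, scipy, OpenCV 4.12 (cv2) and the standard library are available. Lean on these libraries where they do the work, as an engineer would, in place of code of your own. Each camera call takes 0.05 s, during which the arm holds its last target. There are 200 camera calls.

## Working session

There is one attempt and no reset: what is moved stays moved. The work goes in short steps, Python scripts to look and compute and a tool call to move; the robot and the scene stay as the last step left them, time stands still between calls to the robot, and variables do not carry over. Pictures are saved under pics/ and viewed, at most 10 in all, crops included, and the job is handed in when it is done.

Besides the shell and the picture viewer there is one more tool, called after "Request:" as a command line: name --argument value ..., lists and objects as JSON in quotes. apply_moves: Moves the arm, as the interface text tells. Its arguments: {"type":"object","properties":{"steps":{"type":"array","items":{"type":"number"}},"jaw":{"type":"number"},"squeeze":{"type":"number"}},"required":["steps"]}

```bash
mkdir -p pics; ls
python3 - <<'E'
from rig import env, vision
import cv2,pickle
for n in ("top","side"):
    d=vision.get_image(n); pickle.dump(d,open(f"pics/{n}.pkl","wb"))
    cv2.imwrite(f"pics/{n}0.png",cv2.resize(d["img"][:,:,::-1],(800,600),interpolation=cv2.INTER_CUBIC))
    print(n,d["fx"],d["fy"],d["cx"],d["cy"],d["distortion"]);print(d["view"])
print(env.get_state())
E
```

```text
pics
top 393.159482961681 393.159482961681 274.0551612357945 208.25875878224474 [-0.10015272  0.          0.          0.          0.        ]
[[-1.39348397e-02 -9.99712242e-01 -1.95257244e-02 -5.05111547e+01]
 [-9.94435340e-01  1.58953319e-02 -1.04142660e-01  5.51028321e+02]
 [ 1.04423060e-01  1.79658591e-02 -9.94370682e-01  1.15249817e+03]
 [ 0.00000000e+00  0.00000000e+00  0.00000000e+00  1.00000000e+00]]
side 380.70173792874647 380.70173792874647 283.7233219122069 211.73924290915124 [0.01480835 0.         0.         0.         0.        ]
[[ 9.97351012e-01 -7.18734809e-02 -1.11876082e-02 -5.65111619e+02]
 [-4.35811867e-02 -4.67305100e-01 -8.83021304e-01  1.09960159e+02]
 [ 5.82377885e-02  8.81169760e-01 -4.69199546e-01  1.01097758e+03]
 [ 0.00000000e+00  0.00000000e+00  0.00000000e+00  1.00000000e+00]]
{'t': 0.1, 'joints': array([-1.37758919,  0.4351402 ,  0.02497142,  1.57396586, -0.01160787,
        1.13402459, -0.07508213]), 'dq': array([-0.00042186, -0.00071828, -0.00025499, -0.00222793,  0.0005901 ,
        0.0014422 , -0.00049678]), 'joint_torque': array([ 2.83901260e-03, -6.69132042e+01,  9.87757668e-01, -3.15147686e+01,
       -6.06033253e-02,  3.74598848e-02,  9.32075750e-05]), 'ee_pos': array([182.11063866, 597.41292083, 226.04714739]), 'eef_rot': array([ 1.47390833e-01,  9.89078085e-01, -6.95098155e-04, -4.35891110e-05]), 'contact_force': array([0.06373711, 0.20227701, 0.61763453]), 'torque': array([-0.02526757,  0.07502141, -0.00113546]), 'grasp_force': 0.0, 'width': 1.0019726788321641}
```

View pics/top0.png

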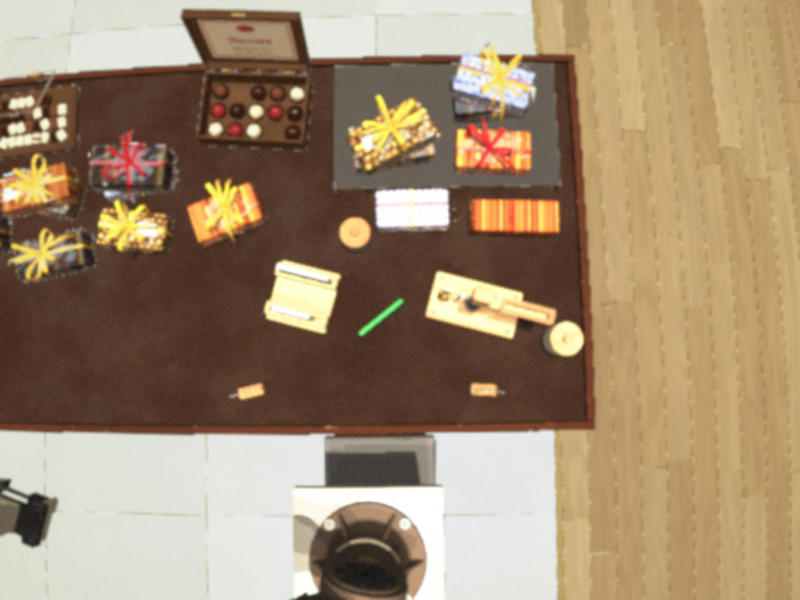

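View pics/side0.png

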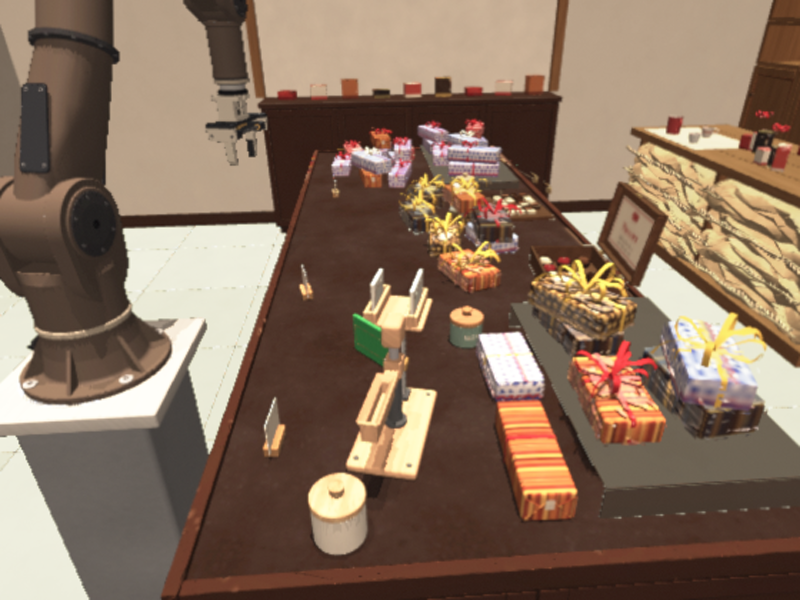

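Top: the rack is at about (303,297), with white panels at (305,272) far and (291,313) near. The green look-alike is at (381,316), and the stand is at (490,303). I'll enlarge both regions to confirm which panel is narrower.

Run:
```python
import cv2,pickle,numpy as np
t=pickle.load(open("pics/top.pkl","rb"))["img"][:,:,::-1]; s=pickle.load(open("pics/side.pkl","rb"))["img"][:,:,::-1]
def crop(i,x,y,w,h,k): return cv2.resize(i[y:y+h,x:x+w],None,fx=k,fy=k,interpolation=cv2.INTER_CUBIC)
# top rack x180..245 y175..240 ; k=6 ; top stand 290..420 x 180..255
a=crop(t,180,178,60,60,5); b=crop(t,295,185,100,60,5)
cv2.imwrite("pics/topcrop.png",np.hstack([a,b]))  # 800x300
a=crop(s,235,175,80,85,7)
cv2.imwrite("pics/sidecrop.png",a)
a=crop(s,235,240,85,100,6)
cv2.imwrite("pics/sidecrop2.png",a)
```

```text
(no output)
```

View pics/topcrop.png

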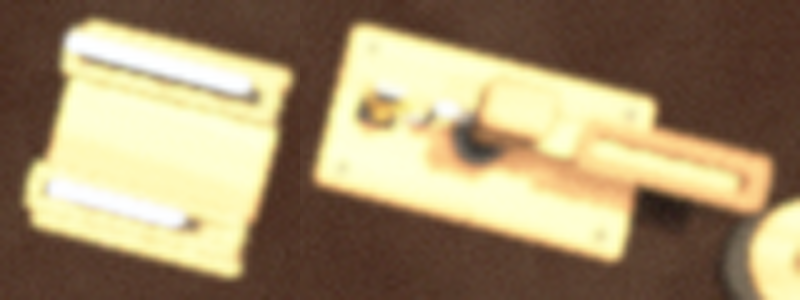

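View pics/sidecrop.png

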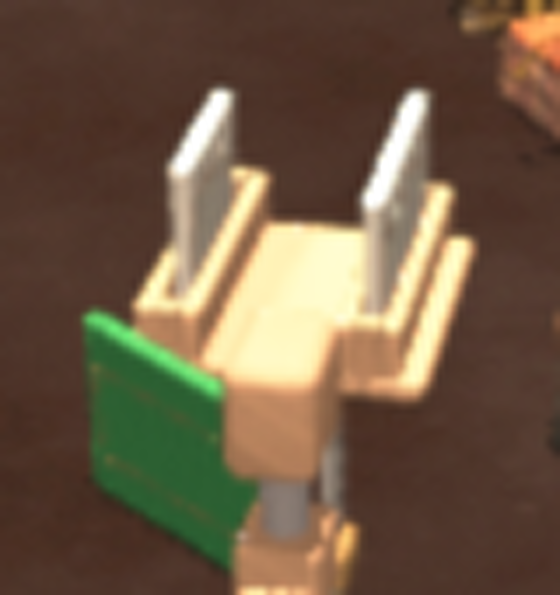

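View pics/sidecrop2.png

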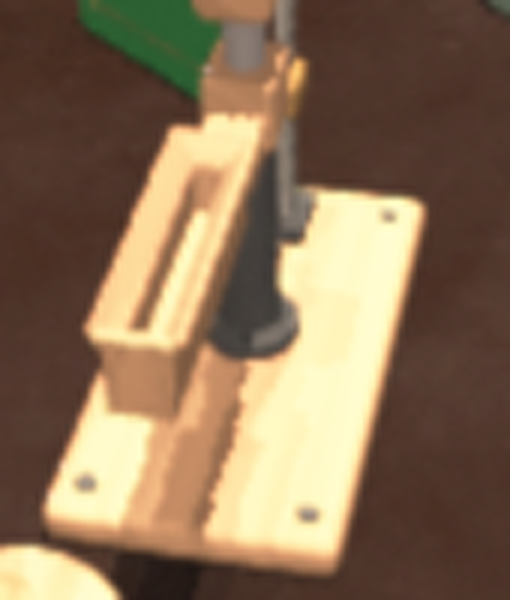

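The near panel, seen in the top crop from (47,187) to (192,222), is about 30 px long. The far panel, from (68,40) to (258,92), is about 39 px. So the near white panel is the narrow one (80 mm against 110 mm), and the green one is a decoy. Next I fit the poses from these crop points.

```bash
cat > h.py <<'E'
import numpy as np,cv2,pickle
from scipy.optimize import least_squares
from scipy.spatial.transform import Rotation as R
T=pickle.load(open("pics/top.pkl","rb")); S=pickle.load(open("pics/side.pkl","rb"))
def proj(d,P):
    V=d["view"]; K=np.array([[d["fx"],0,d["cx"]],[0,d["fy"],d["cy"]],[0,0,1]])
    return cv2.projectPoints(np.atleast_2d(P).astype(float),cv2.Rodrigues(V[:3,:3])[0],V[:3,3],K,d["distortion"])[0][:,0]
def world(p,L):
    c,s=np.cos(p[2]),np.sin(p[2]); L=np.atleast_2d(L).astype(float)
    return np.c_[p[0]+c*L[:,0]-s*L[:,1],p[1]+s*L[:,0]+c*L[:,1],L[:,2]]
def px(uv,x0,y0,k): return (np.atleast_2d(uv)+.5)/k-.5+[x0,y0]
def res(p,obs): return np.concatenate([(proj(d,world(p,L))-uv).ravel() for d,L,uv in obs])
E
cat > fit.py <<'E'
from h import *
tr=lambda a:px(a,180,178,5); ts=lambda a:px(np.array(a)-[300,0],295,185,5)
s1=lambda a:px(a,235,175,7); s2=lambda a:px(a,235,240,6)
stand=[(T,[[50,95,14],[50,-95,14],[-50,-95,14],[-50,95,14]],ts([[355,22],[657,97],[617,262],[315,185]])),
 (S,[[50,95,14],[50,-95,14],[-50,-95,14]],s2([[425,203],[338,557],[48,515]])),
 (S,[[-15,-150,134],[15,-150,134],[-15,-40,134]],s2([[88,330],[182,345],[172,127]])),
 (T,[[15,-150,134],[-15,-150,134]],ts([[773,158],[762,212]])),
 (T,[[0,0,195]],ts([[520,106]])),
 (S,[[-14,-20,195],[14,-20,195]],s1([[223,378],[325,388]]))]
panel=lambda w:[[4,w/2,85],[-4,w/2,85],[4,-w/2,85],[-4,-w/2,85]]
near=[(T,[[0,40,85],[0,-40,85]],tr([[47,187],[189,218]])),
 (S,panel(80),s1([[233,95],[216,90],[191,172],[170,172]]))]
far=[(T,[[0,55,85],[0,-55,85]],tr([[67,43],[254,90]])),
 (S,panel(110),s1([[429,95],[412,91],[384,205],[363,202]]))]
P={}
for n,o,x0 in(("stand",stand,[480,-290,-.2]),("near",near,[450,80,-.2]),("far",far,[530,80,-.2])):
    r=least_squares(res,x0,args=(o,),loss="soft_l1"); P[n]=r.x
    print(n,r.x.round(3)); print(res(r.x,o).reshape(-1,2).round(1).tolist())
st=P["stand"]; print("slot",world(st,[0,-95,106]))
for z in (70,80,90,100,110): print(z,((proj(S,world(st,[[0,46,z],[0,53,z],[0,64,z]]))+.5-[235,240])*6).round(0).tolist(), ((proj(T,world(st,[0,46,z]))+.5-[295,185])*5+[300,0]).round())
print("pointer tip",((proj(S,world(st,[0,46,30]))+.5-[235,240])*6))
E
python3 fit.py
```

```text
stand [ 535.448 -232.443  100.263]
[[-0.5, 0.2], [-0.5, 0.6], [0.0, -0.6], [-0.5, -0.8], [0.6, -1.4], [1.1, -1.7], [-0.2, -1.6], [-0.7, 2.5], [0.8, 2.2], [0.8, -0.7], [2.1, 0.7], [1.9, 0.5], [1.7, 0.3], [-0.5, -0.6], [-0.8, -0.7]]
near [519.872 206.66    9.68 ]
[[6.0, -0.5], [-48.9, 0.6], [-1.8, 1.7], [3.2, 2.0], [-2.9, -19.1], [2.5, -19.5]]
far [598.409 120.236  12.299]
[[0.4, -0.2], [-0.6, -0.3], [-0.1, -0.2], [-0.2, 0.2], [-0.2, 0.1], [-0.0, 0.4]]
slot [[ 510.33658295 -324.06424198  106.        ]]
70 [[279.0, 137.0], [282.0, 126.0], [288.0, 109.0]] [[420. 112.]]
80 [[278.0, 115.0], [282.0, 104.0], [288.0, 87.0]] [[421. 110.]]
90 [[278.0, 92.0], [282.0, 81.0], [287.0, 65.0]] [[423. 108.]]
100 [[277.0, 69.0], [281.0, 59.0], [287.0, 42.0]] [[425. 106.]]
110 [[277.0, 46.0], [281.0, 36.0], [287.0, 20.0]] [[426. 105.]]
pointer tip [[280.05680067 223.96854554]]
```

```bash
python3 - <<'E'
s=open("fit.py").read()
s=s.replace('r=least_squares(res,x0,args=(o,),loss="soft_l1"); P[n]=r.x','r=least_squares(res,x0,args=(o,),x_scale=[100,100,.1]); P[n]=r.x')
s=s.replace("stand=[","bs=[").replace(",\n (S,[[-15,-150,134],[15","]\nstand=[(S,[[-15,-150,134],[15").replace('(("stand"','(("base",bs,[480,-290,-.2]),("stand"')
open("fit.py","w").write(s)
E
python3 fit.py
```

```text
base [ 5.34447e+02 -2.35000e+02 -2.67000e-01]
[[0.3, 0.5], [0.4, 0.8], [0.9, -0.3], [0.3, -0.4], [0.3, -0.8], [0.7, -0.7], [-0.7, -0.6]]
stand [ 5.36362e+02 -2.29054e+02 -2.73000e-01]
[[-0.6, 1.1], [0.8, 0.8], [1.1, -1.8], [0.8, 0.7], [0.5, 0.5], [0.3, 0.0], [-0.1, -1.5], [-0.5, -1.6]]
near [ 5.18453e+02  1.43914e+02 -2.48000e-01]
[[0.9, 0.1], [-0.8, 0.3], [0.0, -0.4], [-0.1, 0.2], [0.1, 0.0], [0.4, -0.2]]
far [ 5.98400e+02  1.20171e+02 -2.67000e-01]
[[0.4, -0.2], [-0.6, -0.3], [-0.1, -0.2], [-0.2, 0.2], [-0.2, 0.2], [-0.0, 0.4]]
slot [[ 510.74890708 -320.53656804  106.        ]]
70 [[281.0, 132.0], [285.0, 121.0], [291.0, 104.0]] [[414. 110.]]
80 [[281.0, 109.0], [285.0, 99.0], [290.0, 82.0]] [[416. 108.]]
90 [[280.0, 87.0], [284.0, 76.0], [290.0, 60.0]] [[417. 107.]]
100 [[280.0, 64.0], [284.0, 54.0], [290.0, 37.0]] [[419. 105.]]
110 [[279.0, 41.0], [283.0, 31.0], [289.0, 15.0]] [[420. 103.]]
pointer tip [[282.52094411 218.38473784]]
```

The near panel fits at (518,144) and the far one at (598,120), both at yaw −0.265. They are 83 mm apart (84 expected), so the fit is sound. I'm moving above the narrow panel now.

Request:
apply_moves --steps '[-0.454,-0.336,0.066,0,0,1.54,-0.454,-0.336,0.066,0,0,1.54,-0.454,-0.336,0.066,0,0,1.54,-0.454,-0.336,0.066,0,0,1.54,-0.454,-0.336,0.066,0,0,1.54,-0.454,-0.336,0.066,0,0,1.54,-0.454,-0.336,0.066,0,0,1.54,-0.454,-0.336,0.066,0,0,1.54]' --jaw 1 --squeeze 20

```text
t: 0.77
ee_pos: [380.0, 329.9, 187.8]
eef_rot: [0.606, 0.795, -0.0, -0.0]
contact_force: [0.7, 0.8, 0.2]
width: 0.998
grasp_force: 0.0
```

```bash
cat > go.py <<'E'
import sys,numpy as np
from rig import env
from scipy.spatial.transform import Rotation as R
# usage: go.py x y z yaw : remaining shift/turn in tool axes
x,y,z,yaw=map(float,sys.argv[1:])
s=env.get_state(); A=R.from_quat(s["eef_rot"]); a=yaw
B=R.from_matrix(np.array([[np.cos(yaw+np.pi/2)*-1*-1,0,0]]*3)) if 0 else R.from_matrix(np.c_[[-np.sin(a)*1,np.cos(a),0],[np.cos(a),np.sin(a),0],[0,0,-1]])
# tool y along (cos yaw, sin yaw), tool z down
print("t",round(s["t"],2),"pos",s["ee_pos"].round(1),"F",s["contact_force"].round(1),"w",round(s["width"],3),"g",round(s["grasp_force"],1),"joints",s["joints"].round(2))
print("shift m",(A.inv().apply(np.array([x,y,z])-s["ee_pos"])/1000).round(4),"turn",(A.inv()*B).as_rotvec().round(4))
E
python3 go.py 518.4 143.9 160 -0.265
```

```text
t 0.77 pos [380.  329.9 187.8] F [0.7 0.8 0.2] w 0.998 g 0.0 joints [-1.08  0.28  0.33  1.94 -0.11  0.94 -0.43]
shift m [-0.2161  0.084   0.0278] turn [-1.000e-04 -1.000e-04  5.338e-01]
```

Request:
apply_moves --steps '[-0.21,0.082,0.027,0,0,0.53,-0.21,0.082,0.027,0,0,0.53,-0.21,0.082,0.027,0,0,0.53,-0.21,0.082,0.027,0,0,0.53,-0.21,0.082,0.027,0,0,0.53,-0.21,0.082,0.027,0,0,0.53,-0.21,0.082,0.027,0,0,0.53,-0.21,0.082,0.027,0,0,0.53]'

```text
t: 1.43
ee_pos: [515.5, 150.7, 160.6]
eef_rot: [0.792, 0.61, -0.0, 0.0]
contact_force: [0.5, 1.4, 0.4]
width: 0.999
grasp_force: 0.0
```

```bash
python3 go.py 518.4 143.9 50 -0.265
```

```text
t 1.43 pos [515.5 150.7 160.6] F [0.5 1.4 0.4] w 0.999 g 0.0 joints [-0.76  0.38  0.5   1.9  -0.23  0.91 -0.41]
shift m [-0.0057  0.0046  0.1106] turn [-0.0005  0.0008  0.0071]
```

Request:
apply_moves --steps '[-0.005,0.004,0.02,0,0,0.006,-0.005,0.004,0.05,0,0,0.006,-0.005,0.004,0.08,0,0,0.006,-0.005,0.004,0.1,0,0,0.006,-0.005,0.004,0.109,0,0,0.006,-0.005,0.004,0.109,0,0,0.006,-0.005,0.004,0.109,0,0,0.006]'

```text
t: 2.02
ee_pos: [517.7, 147.0, 52.4]
eef_rot: [0.793, 0.61, -0.0, -0.0]
contact_force: [0.5, -0.4, 0.4]
width: 0.996
grasp_force: 0.0
```

```bash
python3 go.py 518.4 143.9 50 -0.265
python3 - <<'E'
from rig import vision
import cv2,pickle,numpy as np
t=vision.get_image("top")["img"][:,:,::-1]; d=vision.get_image("side"); s=d["img"][:,:,::-1]
c=lambda i,x,y,w,h,k: cv2.resize(i[y:y+h,x:x+w],None,fx=k,fy=k,interpolation=cv2.INTER_CUBIC)
cv2.imwrite("pics/g1.png",np.hstack([c(t,165,165,80,100,5),c(s,235,160,80,100,5)]))
E
```

```text
t 2.02 pos [517.7 147.   52.4] F [ 0.5 -0.4  0.4] w 0.996 g 0.0 joints [-0.68  0.53  0.42  1.99 -0.34  0.68 -0.31]
shift m [-0.0028  0.0015  0.0024] turn [-0.0004 -0.0002  0.0051]
```

View pics/g1.png

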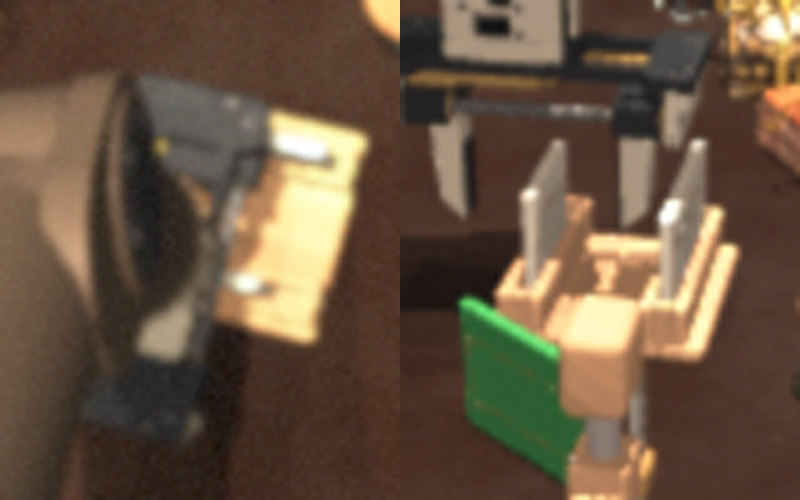

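The fingers, at (460,190) and (635,200) in the side crop, straddle the near panel at (545,210). They clear the wide one at (685,215), so I close now.

Request:
apply_moves --steps '[-0.003,0.0015,0.002,0,0,0.004,-0.003,0.0015,0.002,0,0,0.004,-0.003,0.0015,0.002,0,0,0.004,-0.003,0.0015,0.002,0,0,0.004,-0.003,0.0015,0.002,0,0,0.004,-0.003,0.0015,0.002,0,0,0.004,-0.003,0.0015,0.002,0,0,0.004,-0.003,0.0015,0.002,0,0,0.004]' --jaw 0 --squeeze 25

```text
t: 2.78
ee_pos: [518.6, 142.9, 50.0]
eef_rot: [0.794, 0.607, 0.0, -0.0]
contact_force: [-0.2, 0.1, 0.4]
width: 0.466
grasp_force: 0.0
```

```bash
python3 go.py 518.4 143.9 170 -0.265
```

```text
t 2.78 pos [518.6 142.9  50. ] F [-0.2  0.1  0.4] w 0.466 g 0.0 joints [-0.67  0.54  0.42  2.   -0.34  0.67 -0.3 ]
shift m [ 0.0009 -0.0004 -0.12  ] turn [-0. -0. -0.]
```

Still closing; wait.

Request:
apply_moves --steps '[0,0,0,0,0,0,0,0,0,0,0,0,0,0,0,0,0,0,0,0,0,0,0,0,0,0,0,0,0,0,0,0,0,0,0,0,0,0,0,0,0,0,0,0,0,0,0,0]'

```text
t: 3.45
ee_pos: [518.3, 142.9, 50.0]
eef_rot: [0.794, 0.607, -0.0, -0.0]
contact_force: [-1.3, 0.4, 2.0]
width: 0.086
grasp_force: 25.0
```

Request:
apply_moves --steps '[0,0,-0.02,0,0,0,0,0,-0.05,0,0,0,0,0,-0.085,0,0,0,0,0,-0.12,0,0,0,0,0,-0.16,0,0,0,0,0,-0.2,0,0,0,0,0,-0.22,0,0,0,0,0,-0.22,0,0,0]'

```text
t: 4.12
ee_pos: [521.1, 143.2, 275.1]
eef_rot: [0.794, 0.607, 0.004, 0.001]
contact_force: [1.2, 0.7, 0.0]
width: 0.088
grasp_force: 25.0
```

```bash
python3 go.py 510.7 -320 265 -0.27
```

```text
t 4.12 pos [521.1 143.2 275.1] F [1.2 0.7 0. ] w 0.088 g 25.0 joints [-0.8   0.27  0.55  1.75 -0.15  1.16 -0.47]
shift m [-0.4497  0.1114  0.0083] turn [ 0.0065 -0.0056  0.0045]
```

Request:
apply_moves --steps '[-0.03,0.007,0.003,0,0,0.002,-0.06,0.015,0.005,0,0,0.004,-0.09,0.022,0.005,0,0,0.004,-0.12,0.03,0.005,0,0,0.004,-0.15,0.037,0.005,0,0,0.004,-0.18,0.045,0.005,0,0,0.004,-0.21,0.052,0.005,0,0,0.004,-0.24,0.06,0.005,0,0,0.004]'

```text
t: 4.78
ee_pos: [512.8, -105.9, 264.2]
eef_rot: [0.796, 0.606, -0.0, -0.0]
contact_force: [-0.3, -1.1, -1.3]
width: 0.087
grasp_force: 25.0
```

```bash
python3 go.py 510.7 -320 265 -0.27
```

```text
t 4.78 pos [ 512.8 -105.9  264.2] F [-0.3 -1.1 -1.3] w 0.087 g 25.0 joints [-0.42  0.26  0.66  1.8  -0.17  1.14  0.03]
shift m [-0.207   0.0549 -0.0009] turn [-0.001   0.0001  0.0009]
```

Request:
apply_moves --steps '[-0.035,0.009,0,0,0,0,-0.07,0.018,0,0,0,0,-0.105,0.027,0,0,0,0,-0.14,0.036,0,0,0,0,-0.17,0.044,0,0,0,0,-0.19,0.05,0,0,0,0,-0.201,0.053,0,0,0,0,-0.205,0.054,0,0,0,0]'

```text
t: 5.45
ee_pos: [510.2, -318.3, 264.1]
eef_rot: [0.796, 0.605, -0.001, -0.0]
contact_force: [-0.6, 1.1, -0.7]
width: 0.084
grasp_force: 25.0
```

Request:
apply_moves --steps '[0,0,0.02,0,0,0,0,0,0.04,0,0,0,0,0,0.055,0,0,0,0,0,0.06,0,0,0,0,0,0.06,0,0,0,0,0,0.06,0,0,0]'

```text
t: 5.95
ee_pos: [511.6, -315.6, 205.3]
eef_rot: [0.795, 0.606, 0.0, -0.0]
contact_force: [0.1, -0.3, -0.5]
width: 0.078
grasp_force: 25.0
```

```bash
python3 go.py 510.7 -320 200 -0.27
python3 - <<'E'
from rig import vision
import cv2,pickle,numpy as np
d=vision.get_image("side"); pickle.dump(d,open("pics/side2.pkl","wb")); s=d["img"][:,:,::-1]
c=lambda i,x,y,w,h,k: cv2.resize(i[y:y+h,x:x+w],None,fx=k,fy=k,interpolation=cv2.INTER_CUBIC)
t=vision.get_image("top"); pickle.dump(t,open("pics/top2.pkl","wb")); t=t["img"][:,:,::-1]
cv2.imwrite("pics/g2.png",np.hstack([c(s,225,200,80,100,6)[:, :480],c(t,330,190,64,120,5)]))
E
```

```text
t 5.95 pos [ 511.6 -315.6  205.3] F [ 0.1 -0.3 -0.5] w 0.078 g 25.0 joints [ 0.    0.47  0.67  1.7  -0.32  1.09  0.51]
shift m [-0.0045  0.0003  0.0053] turn [-0.0001 -0.0003  0.0021]
```

View pics/g2.png

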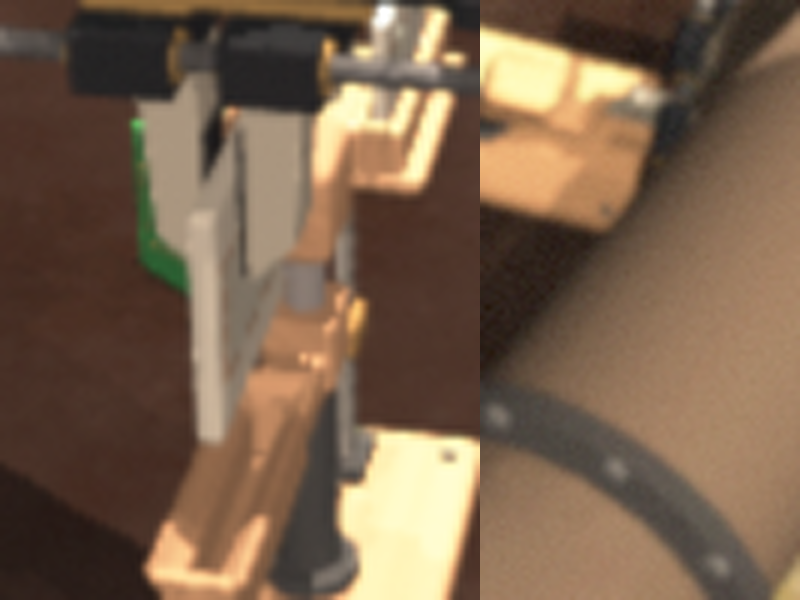

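```bash
cat > ov.py <<'E'
from h import *
st=[536.36,-229.05,-.273]
S2=pickle.load(open("pics/side2.pkl","rb"))
def box(x,y,z0,z1,cx=0,cy=0):
    b=[[cx+a*x,cy+c*y] for a,c in((1,1),(1,-1),(-1,-1),(-1,1))]
    return [[p+[z] for p in b] for z in(z0,z1)]
def draw(im,d,loops,x0,y0,k,col):
    for L in loops: cv2.polylines(im,[np.round(((proj(d,L)+.5-[x0,y0])*k-.5)*8).astype(int)],True,col,1,cv2.LINE_AA,3)
def crop(d,x,y,w,h,k): return np.ascontiguousarray(cv2.resize(d["img"][y:y+h,x:x+w,::-1],None,fx=k,fy=k,interpolation=cv2.INTER_CUBIC))
a=crop(S,243,215,50,75,8); 
for L in box(15,55,134,100,0,-95): draw(a,S,[world(st,L)],243,215,8,(255,0,0))
for L in box(43.5 and 5.75,43.5,106,124,0,-95): draw(a,S,[world(st,L)],243,215,8,(0,0,255))
for L in box(14,20,195,157): draw(a,S,[world(st,L)],243,215,8,(0,160,0))
b=crop(S2,243,215,50,75,8)
p=[511.6,-315.6,-.27]; 
for L in box(4,40,165.3,240.3,0,1): draw(b,S2,[world(p,L)],243,215,8,(255,0,255))
print(((proj(S2,world(p,[[-4,-39,165.3],[4,-39,165.3],[-4,-39,240.3],[4,-39,240.3]]))+.5-[225,200])*6).round())
cv2.imwrite("pics/ov.png",np.hstack([a,b]))
E
python3 ov.py
```

```text
[[195. 448.]
 [223. 451.]
 [183. 224.]
 [212. 227.]]
```

View pics/ov.png

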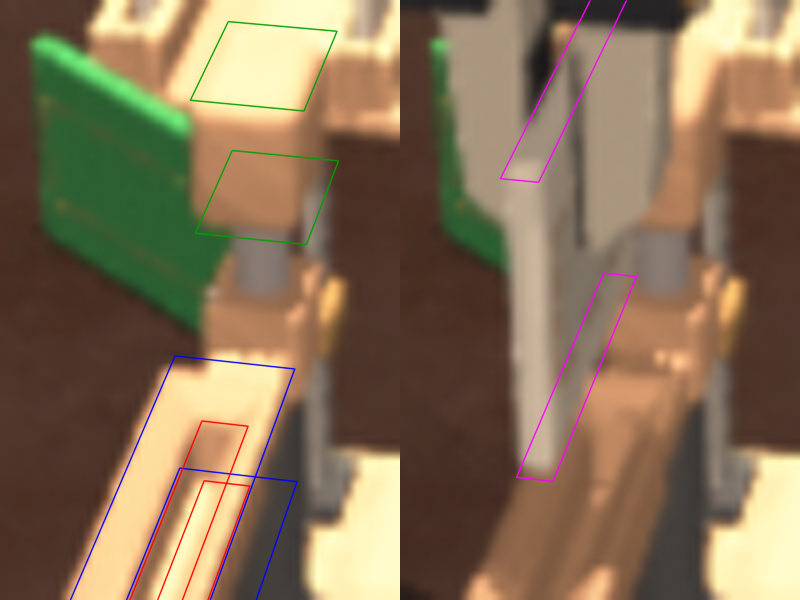

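The overlay shows the channel and slot model agree to about 1 px, allowing for the rounded edges. The panel's near end, at (520,470) against (517,479) predicted, sits about 3 mm further along +y. I'll allow for that and let the flared lips take up the rest.

```bash
python3 go.py 509.9 -323.4 180 -0.27
```

```text
t 6.05 pos [ 511.8 -316.4  206.1] F [ 0.3 -0.  -1. ] w 0.084 g 25.0 joints [ 0.    0.47  0.67  1.7  -0.32  1.09  0.51]
shift m [-0.0073 -0.      0.0261] turn [0.0015 0.0001 0.0015]
```

Request:
apply_moves --steps '[-0.003,0,0,0,0,0.001,-0.007,0,0.003,0,0,0.001,-0.007,0,0.008,0,0,0.001,-0.007,0,0.013,0,0,0.001,-0.007,0,0.018,0,0,0.001,-0.007,0,0.022,0,0,0.001,-0.007,0,0.025,0,0,0.001,-0.007,0,0.025,0,0,0.001]' --squeeze 15

```text
t: 6.72
ee_pos: [509.0, -322.8, 179.1]
eef_rot: [0.796, 0.606, -0.0, -0.001]
contact_force: [-0.3, 0.5, -0.4]
width: 0.085
grasp_force: 15.0
```

```bash
python3 go.py 509.9 -323.4 147 -0.27
python3 - <<'E'
from h import *
from rig import vision
pickle.dump(vision.get_image("side"),open("pics/side3.pkl","wb"))
S3=pickle.load(open("pics/side3.pkl","rb"))
from rig import env
p=env.get_state()["ee_pos"]; print(p.round(1))
for n,x,y in(("panel",p[0],p[1]),): 
  q=proj(S3,world([x,y,-.27],[[-4,-37,p[2]-40],[-4,-37,p[2]-10]])); print(q.round(1))
for r in (255,262,268,274,280,284,288,292,296): print(r, [tuple(int(v) for v in S3["img"][r,c]) [::1] if 0 else int(S3["img"][r,c].mean()) for c in range(246,276)])
E
```

```text
t 6.72 pos [ 509.  -322.8  179.1] F [-0.3  0.5 -0.4] w 0.085 g 15.0 joints [ 0.03  0.5   0.66  1.73 -0.35  1.04  0.54]
shift m [-0.0003  0.0011  0.0321] turn [-0.0014 -0.0003  0.    ]
[ 509.1 -323.   179.6]
[[256.6 288.1]
 [255.9 274.2]]
255 [55, 54, 53, 54, 70, 99, 124, 142, 148, 157, 167, 176, 182, 164, 135, 124, 120, 104, 81, 130, 147, 149, 148, 148, 149, 148, 146, 131, 130, 132]
262 [57, 57, 57, 57, 57, 57, 57, 58, 61, 95, 154, 177, 181, 175, 143, 110, 109, 111, 111, 115, 116, 111, 110, 119, 125, 145, 174, 184, 193, 194]
268 [53, 53, 54, 53, 54, 54, 56, 56, 57, 73, 145, 173, 180, 175, 144, 113, 110, 112, 111, 107, 116, 122, 128, 138, 144, 143, 131, 124, 131, 136]
274 [51, 52, 51, 50, 50, 52, 52, 52, 51, 64, 120, 165, 178, 176, 155, 122, 112, 104, 117, 122, 116, 126, 136, 135, 110, 96, 100, 104, 97, 93]
280 [50, 50, 50, 48, 50, 53, 52, 53, 56, 78, 117, 163, 177, 179, 172, 144, 127, 122, 111, 109, 121, 112, 99, 96, 102, 103, 96, 93, 88, 72]
284 [49, 52, 51, 50, 50, 52, 54, 64, 90, 102, 116, 160, 174, 178, 174, 142, 121, 106, 109, 110, 103, 95, 99, 103, 97, 94, 93, 79, 65, 62]
288 [53, 55, 55, 55, 55, 66, 97, 107, 104, 105, 108, 126, 134, 137, 136, 112, 107, 109, 107, 100, 102, 103, 102, 95, 93, 87, 68, 60, 61, 62]
292 [34, 40, 51, 71, 140, 180, 182, 148, 127, 123, 120, 102, 95, 93, 100, 107, 114, 138, 167, 189, 197, 162, 111, 94, 84, 62, 54, 58, 60, 62]
296 [32, 33, 36, 74, 150, 180, 189, 194, 204, 207, 209, 211, 211, 207, 203, 204, 209, 200, 191, 184, 132, 98, 93, 85, 66, 60, 58, 57, 56, 56]
```

Side edges confirm the panel: left edge at col 256, bottom at row 288, both matching prediction. It is also in line with the channel. Descending.

Request:
apply_moves --steps '[0,0.0005,0.005,0,0,0,0,0.0005,0.01,0,0,0,0,0.0005,0.014,0,0,0,0,0.0005,0.018,0,0,0,0,0.0005,0.022,0,0,0,0,0.0005,0.025,0,0,0,0,0.0005,0.027,0,0,0]'

```text
t: 7.35
ee_pos: [509.6, -323.2, 152.5]
eef_rot: [0.796, 0.605, -0.0, -0.0]
contact_force: [0.3, 0.7, -0.7]
width: 0.086
grasp_force: 15.0
```

Request:
apply_moves --steps '[0,0,0.002,0,0,0,0,0,0.004,0,0,0,0,0,0.006,0,0,0,0,0,0.007,0,0,0,0,0,0.008,0,0,0,0,0,0.008,0,0,0]'

```text
t: 7.85
ee_pos: [509.8, -323.4, 145.9]
eef_rot: [0.796, 0.605, 0.0, 0.0]
contact_force: [-1.3, 2.9, 8.1]
width: 0.085
grasp_force: 15.0
```

Floor contact came at 8 N with the TCP at z 146, as expected. Releasing.

Request:
apply_moves --steps '[0,0,-0.001,0,0,0,0,0,-0.001,0,0,0,0,0,-0.001,0,0,0,0,0,-0.001,0,0,0,0,0,-0.001,0,0,0,0,0,-0.001,0,0,0,0,0,-0.001,0,0,0,0,0,-0.001,0,0,0]' --jaw 0.7

```text
t: 8.52
ee_pos: [509.8, -323.3, 146.0]
eef_rot: [0.796, 0.605, -0.0, -0.0]
contact_force: [0.7, 0.8, -0.1]
width: 0.622
grasp_force: 0.0
```

Request:
apply_moves --steps '[0,0,-0.01,0,0,0,0,0,-0.03,0,0,0,0,0,-0.06,0,0,0,0,0,-0.09,0,0,0,0,0,-0.1,0,0,0,0,0,-0.1,0,0,0,0,0,-0.1,0,0,0]'

```text
t: 9.1
ee_pos: [509.9, -323.4, 246.6]
eef_rot: [0.796, 0.606, 0.0, 0.0]
contact_force: [0.2, -0.5, -0.4]
width: 0.7
grasp_force: 0.0
```

```bash
python3 go.py 536.4 -229 245 -0.27
python3 - <<'E'
from rig import vision
from h import *
d=vision.get_image("side"); pickle.dump(d,open("pics/side4.pkl","wb")); 
cv2.imwrite("pics/g3.png",cv2.resize(d["img"][190:310,225:325,::-1],None,fx=5,fy=5,interpolation=cv2.INTER_CUBIC))
E
```

```text
t 9.1 pos [ 509.9 -323.4  246.6] F [ 0.2 -0.5 -0.4] w 0.7 g 0.0 joints [ 0.    0.44  0.69  1.64 -0.3   1.17  0.5 ]
shift m [0.098  0.0003 0.0016] turn [ 0.0013 -0.0001  0.    ]
```

View pics/g3.png

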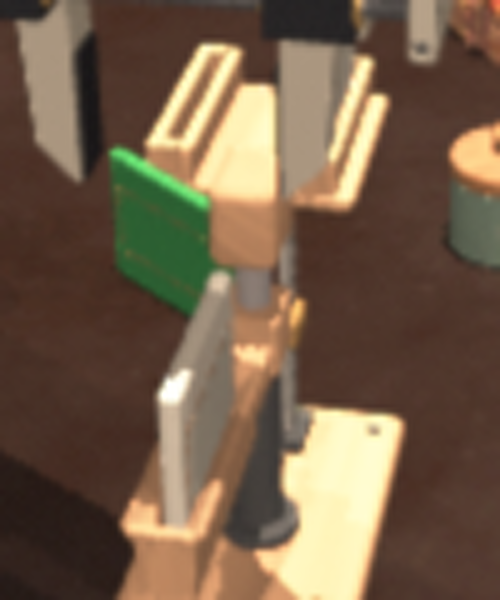

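The panel stands in the slot, with its top edge near (220,280)–(170,390) in the crop and its base in the channel at (180,515). The brass mark shows at (297,320). Next I go to the grip.

Request:
apply_moves --steps '[0.03,0,0,0,0,0,0.06,0,0,0,0,0,0.09,0,0,0,0,0,0.098,0,0,0,0,0,0.098,0,0.01,0,0,0,0.098,0,0.04,0,0,0,0.098,0,0.07,0,0,0,0.098,0,0.087,0,0,0]'

```text
t: 9.82
ee_pos: [533.5, -229.1, 155.0]
eef_rot: [0.796, 0.605, -0.002, -0.002]
contact_force: [-0.5, 0.2, 0.1]
width: 0.7
grasp_force: 0.0
```

Request:
apply_moves --steps '[0,0,0.002,0,0,0,0,0,0.002,0,0,0,0,0,0.002,0,0,0,0,0,0.002,0,0,0,0,0,0.002,0,0,0,0,0,0.002,0,0,0,0,0,0.002,0,0,0,0,0,0.002,0,0,0]' --jaw 0.1 --squeeze 50

```text
t: 10.48
ee_pos: [534.8, -228.8, 157.8]
eef_rot: [0.796, 0.605, -0.0, -0.001]
contact_force: [-5.9, 2.2, 6.6]
width: 0.302
grasp_force: 50.0
```

```bash
python3 go.py 536.4 -229 157 -0.27
python3 - <<'E'
from h import *
for f in("side","side4"):
    d=pickle.load(open(f"pics/{f}.pkl","rb"))["img"]
    print(f)
    for r in range(246,264): print(r,[f"{d[r,c,0]}/{d[r,c,2]}" for c in range(280,290)])
E
```

```text
t 10.48 pos [ 534.8 -228.8  157.8] F [-5.9  2.2  6.6] w 0.302 g 50.0 joints [-0.14  0.48  0.64  1.8  -0.34  0.97  0.38]
shift m [0.0003 0.0016 0.0008] turn [-0.0013 -0.0007 -0.0006]
side
246 ['99/62', '134/101', '131/103', '102/78', '82/51', '77/41', '77/40', '76/39', '76/39', '76/39']
247 ['133/73', '140/83', '141/92', '116/82', '88/56', '79/44', '78/42', '77/41', '77/41', '77/41']
248 ['146/76', '162/84', '187/100', '141/88', '95/58', '81/44', '78/42', '78/43', '78/42', '77/41']
249 ['159/82', '223/114', '201/103', '136/80', '138/68', '109/52', '82/43', '78/42', '79/42', '78/42']
250 ['160/82', '229/119', '189/96', '155/81', '232/101', '187/79', '108/50', '79/41', '78/41', '79/43']
251 ['155/79', '209/106', '180/90', '211/94', '247/112', '197/81', '107/49', '78/40', '78/41', '78/41']
252 ['159/81', '173/87', '170/83', '232/103', '246/112', '184/75', '101/48', '79/42', '76/41', '78/43']
253 ['214/108', '178/90', '165/81', '234/104', '228/97', '156/66', '95/47', '79/42', '78/42', '78/42']
254 ['220/112', '170/87', '162/80', '230/101', '192/79', '126/54', '91/47', '82/44', '80/44', '7
[... 2032 characters left out ...]
]
257 ['167/85', '150/77', '142/72', '148/67', '121/53', '89/44', '80/43', '79/42', '78/41', '78/42']
258 ['169/87', '149/76', '141/70', '146/65', '112/50', '84/43', '79/42', '78/42', '78/42', '78/42']
259 ['174/89', '148/78', '134/77', '125/66', '96/50', '80/43', '78/42', '77/41', '77/41', '79/43']
260 ['176/89', '148/80', '135/94', '109/78', '85/52', '77/42', '77/41', '76/41', '77/42', '78/42']
261 ['172/88', '147/86', '137/102', '115/91', '87/58', '78/43', '77/41', '77/41', '77/41', '76/41']
262 ['168/88', '149/96', '134/103', '116/92', '89/60', '78/43', '76/39', '77/41', '78/41', '77/41']
263 ['168/89', '147/103', '137/108', '117/94', '89/61', '77/42', '77/41', '78/41', '78/42', '78/41']
```

Request:
apply_moves --steps '[0,0,-0.004,0,0,0,0,0,-0.01,0,0,0,0,0,-0.018,0,0,0,0,0,-0.027,0,0,0,0,0,-0.036,0,0,0,0,0,-0.043,0,0,0,0,0,-0.046,0,0,0,0,0,-0.047,0,0,0]'

```text
t: 11.15
ee_pos: [534.8, -228.8, 204.7]
eef_rot: [0.796, 0.605, -0.0, -0.001]
contact_force: [-5.5, -1.6, -10.6]
width: 0.298
grasp_force: 50.0
```

Request:
apply_moves --steps '[0,0,0,0,0,0,0,0,0,0,0,0,0,0,0,0,0,0]'

```text
t: 11.4
ee_pos: [534.8, -228.8, 204.2]
eef_rot: [0.796, 0.605, -0.001, -0.001]
contact_force: [-5.4, -1.4, -10.5]
width: 0.305
grasp_force: 50.0
```

```bash
python3 go.py 534.8 -228.8 204.8 -0.27
python3 - <<'E'
from rig import vision
from h import *
d=vision.get_image("side"); pickle.dump(d,open("pics/side5.pkl","wb"))
a=cv2.resize(d["img"][225:285,255:305,::-1],None,fx=10,fy=10,interpolation=cv2.INTER_CUBIC)
cv2.imwrite("pics/g4.png",a)
E
```

```text
t 11.4 pos [ 534.8 -228.8  204.2] F [ -5.4  -1.4 -10.5] w 0.305 g 50.0 joints [-0.16  0.43  0.67  1.75 -0.3   1.07  0.34]
shift m [-0.      0.     -0.0006] turn [-0.002  -0.     -0.0006]
```

View pics/g4.png

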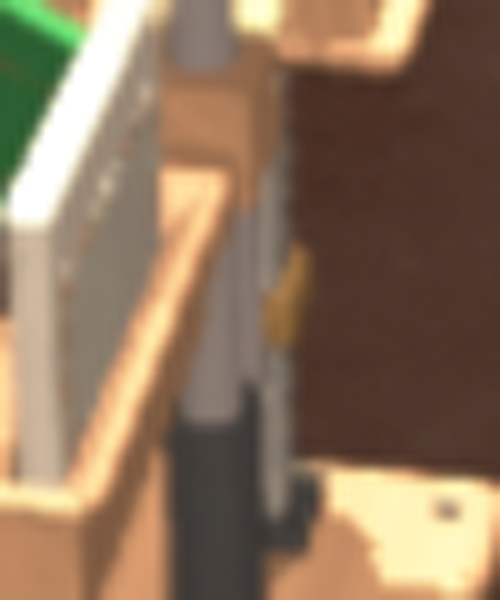

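Run:
```python
from h import *
d=pickle.load(open("pics/side5.pkl","rb"))["img"].astype(int)
print("R/G/B cols 277..287")
for r in range(248,268): print(r,["%d/%d/%d"%tuple(d[r,c]) for c in range(277,287)])
st=[536.36,-229.05,-.273]
for z in(74,77,80,83):print(z,proj(S,world(st,[[0,46,z],[6,53,z-7],[6,53,z+7],[6,75,z-7],[6,75,z+7],[-6,53,z-7]])).round(1).tolist())
```

```text
R/G/B cols 277..287
248 ['137/103/80', '126/107/96', '132/117/109', '126/113/105', '140/126/114', '126/114/101', '106/91/81', '89/67/56', '79/54/43', '77/51/41']
249 ['133/107/89', '125/109/100', '132/118/109', '126/113/105', '140/126/113', '126/114/101', '106/90/79', '116/84/61', '95/66/48', '80/54/43']
250 ['133/112/99', '126/112/104', '132/118/110', '126/113/105', '140/127/114', '123/111/99', '111/94/77', '143/104/67', '121/86/55', '88/60/43']
251 ['131/114/103', '125/112/104', '132/119/110', '128/115/106', '141/128/115', '129/115/102', '126/100/75', '153/112/68', '124/88/53', '90/62/45']
252 ['131/115/105', '125/112/105', '132/119/110', '131/117/109', '145/130/117', '136/120/104', '151/115/79', '158/115/68', '121/88/53', '88/62/44']
253 ['132/117/108', '127/113/106', '134/120/112', '132/117/109', '147/130/116', '143/121/100', '161/120/78', '148/107/62', '114/82/49', '88/61/44']
254 ['132/117/110', '127/113/106', '133/119/111', '132/116/107', '143/115/91', '161/122/82', '166/121/72', '136/98/57', '106/76/46', '87/61/45']
255 ['132/117/110', '125/112/105', '133/119/111', '132/116/1
[... 1471 characters left out ...]
/66/56', '78/53/43', '78/52/41']
266 ['128/115/106', '106/95/89', '72/66/63', '68/63/59', '113/102/92', '136/122/109', '117/105/94', '90/71/61', '80/55/44', '79/54/42']
267 ['94/84/79', '79/73/69', '65/61/57', '68/63/59', '112/102/92', '136/123/110', '120/108/96', '91/72/62', '81/56/45', '80/54/44']
74 [[281.3, 260.0], [284.6, 261.0], [284.6, 255.8], [286.5, 255.5], [286.5, 250.4], [279.4, 260.5]]
77 [[281.3, 258.8], [284.6, 259.9], [284.5, 254.7], [286.5, 254.4], [286.5, 249.3], [279.4, 259.4]]
80 [[281.3, 257.7], [284.6, 258.8], [284.5, 253.6], [286.5, 253.3], [286.4, 248.2], [279.3, 258.2]]
83 [[281.3, 256.6], [284.6, 257.7], [284.5, 252.5], [286.5, 252.2], [286.4, 247.1], [279.3, 257.1]]
```

The panel is upright and rising with the mast. The brass clip, from the front bottom at row 259 to the back top at row 249, puts the mark at about z = 78. The pointer is now at about 76.4, so I trim up 2 mm and settle.

Request:
apply_moves --steps '[0,0,-0.001,0,0,0,0,0,-0.002,0,0,0,0,0,-0.002,0,0,0,0,0,-0.002,0,0,0,0,0,-0.002,0,0,0,0,0,-0.002,0,0,0,0,0,-0.002,0,0,0,0,0,-0.002,0,0,0]'

```text
t: 12.12
ee_pos: [534.8, -228.8, 206.1]
eef_rot: [0.796, 0.605, -0.001, -0.001]
contact_force: [-5.6, -1.6, -10.1]
width: 0.302
grasp_force: 50.0
```

Run:
```python
from h import *
from rig import vision,env
d=vision.get_image("side"); s=env.get_state(); print(s["ee_pos"].round(1),s["contact_force"].round(1),s["grasp_force"],np.abs(s["dq"]).max())
# lift check: shift of the channel's near end between mast down (side4) and now
a=pickle.load(open("pics/side4.pkl","rb"))["img"]; b=d["img"]
st=[536.36,-229.05,-.273]
for P in ([-15,-150,134],[15,-150,134]):
    p=proj(S,world(st,P))[0]
    x,y=int(p[0]),int(p[1]); t=a[y-4:y+7,x-6:x+7]
    m=cv2.matchTemplate(b[y-40:y+10,x-12:x+14],t,cv2.TM_CCOEFF_NORMED); _,v,_,(mx,my)=cv2.minMaxLoc(m)
    print("match",round(v,2),"dx,dy",mx-6,my-36)
    for L in(44,48,52): print(L,(proj(S,world(st,np.add(P,[0,0,L])))[0]-p).round(1))
```

```text
[ 534.8 -228.8  206.1] [ -5.3  -1.1 -10.5] 49.98995661735535 0.0028026028871071364
match 0.98 dx,dy -2 -23
44 [ -1.4 -20.8]
48 [ -1.6 -22.7]
52 [ -1.7 -24.7]
match 0.81 dx,dy 0 -23
44 [ -0.9 -20.9]
48 [ -1.  -22.8]
52 [ -1.1 -24.8]
```

The image shows a lift of about 48 mm, which puts the pointer at 78 mm, level with the mark. Everything is steady, so I hand in.

```bash
python3 -c "
from rig import ticket
print(ticket.finish_job())"
```

```text
the job is handed in; nothing more can be done
None
```

The job is handed in with no verdict returned: the narrow panel stands fully down in the stand's slot, released. The gripper is holding the mast still at about 48 mm of lift, so the pointer is at about 78 mm, level with the brass mark to my estimate of ±2 mm.

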